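Revolve the spice carousel and load the mill

TASK

Turn the spice carousel, which has finger posts to push it round by, until the red-capped cartridge stands at rest in the middle of the open front, then lift it out and push it upright into the collet of the spice mill, past the stiff seal, until it bottoms, and let go. Leave the other cartridges standing in their wells, and do not shift or knock over the oil bottle, the mug or the salt jar.

Things in the scene. Friction and masses are not known exactly. Their poses are not given: they have to be found in the camera images.
- carousel: Fixed carousel stand. Origin: on the counter, on the vertical turning axis; its -x is the open front, towards the robot. On it turns a round wooden deck, radius 158 mm, upper face 30 mm above the counter, either way, with light drag (about 1 N at a post); it stays where it is left. A hub of diameter 44 mm rises to 105 mm.
- canopy_edge (a point): Middle of the front edge of the stand's fixed clear canopy plate, 20 mm before the turning axis. The plate covers the rear: 200 mm back from this edge, 180 mm to each side, underside 160 mm and top 166 mm above the counter, on four 12 mm posts 172 mm to each side, 8 and 192 mm behind the edge. All before the edge is open from above.
- finger_post (a point): Top centre of one of six steel finger posts on the deck, for pushing it round: diameter 12 mm, from 30 to 110 mm above the counter, at radius 145 mm from the axis, 60 degrees apart, each half-way in angle between two wells. This one is 30 degrees anticlockwise (seen from above) of the red cartridge's well; it turns with the deck.
- carousel_front (a point): Point in the middle of the carousel's open front, 105 mm from the turning axis along the stand's -x and 77.5 mm above the counter: where the middle of a cartridge is when its well faces squarely out.
- red_pocket (a point): The well in which the red-capped cartridge starts: point on the well's axis, 47.5 mm above the deck; it turns with the deck. Six wells, each with one cartridge, lie at radius 105 mm, 60 degrees apart; each has a 28 mm high steel rim, outer diameter 45 mm, inner 40 mm.
- deck (a joint): Turn of the deck since the start, rad, positive anticlockwise seen from above (limits +-12.6).
- red_mid (a point): Centre (half-way up) of the wanted cartridge: upright round rigid tube, diameter 36 mm, 95 mm tall, closed both ends, amber body, the top 30 mm a red cap; about 90 g. Its z axis is the tube's axis. It starts standing in its well, always away from the open front.
- mill_mouth (a point): Centre of the mouth of the push-fit collet on top of the fixed electric spice mill, 115 mm above the counter. The mill is a black block 125 x 115 x 70 mm high with a steel collet block 85 x 85 x 45 mm on top; the vertical hole is 39 mm in diameter with a 3 mm chamfer. z axis up.
- seal (a joint): Travel of the black rubber seal disc inside the collet, m, growing downward: 0 at the start, when its top is 12 mm below the mouth; 0.016 when bottomed, 28 mm below the mouth. It drags stiffly (about 11 N, plus 20 N s/m), stays where it is left and moves only when the cartridge is pressed down on it. A bottomed cartridge stands 67 mm above the mouth.
- white_mid (a point): Centre of the white-capped cartridge, same size as the wanted one; stays in its well.
- green_mid (a point): Centre of the green-capped cartridge, same size as the wanted one; stays in its well.
- yellow_mid (a point): Centre of the yellow-capped cartridge, same size as the wanted one; stays in its well.
- blue_mid (a point): Centre of the blue-capped cartridge, same size as the wanted one; stays in its well.
- black_mid (a point): Centre of the black-capped cartridge, same size as the wanted one; stays in its well.
- oil_mid (a point): Bystander: green glass oil bottle, diameter 56 mm, 205 mm tall; point on its axis 100 mm above its foot.
- mug_mid (a point): Bystander: white mug, rim diameter 76 mm, 90 mm tall, with a handle; point on its axis 45 mm above its foot.
- salt_mid (a point): Bystander: blue ceramic salt jar with steel cap, diameter 44 mm, 85 mm tall; point on its axis 42 mm above its foot.
Not all that is in view belongs to the job. Leave any pink look-alike of the part that bears blue_mid alone. Leave any pink look-alike of the part that bears yellow_mid alone.

How it is judged:
By the outcome, as a careful person would: the job done as asked, in the order asked, and still so for the second after the job is handed in, with the robot touching nothing.
It also fails if it takes over 72 s, if anything falls off the work surface, if the arm or the gripper's body presses on something with over 40 N, if the wrist force passes 120 N, or if a joint passes its speed limit or range.

ROBOT

A 6-joint arm with a two-finger parallel gripper is mounted at the origin on the work surface. World frame = base frame: x ahead of the robot, y to its left, z up, the work surface at z = 0. Lengths are in m, angles in rad, forces in N, time in s.
With the tool pointing down it reaches from about 0.35 to 0.775 m from the base axis. Payload 5.5 kg.
Tool frame: the origin (TCP) lies midway between the tips of the shut fingers; the grasp point (between the pads) lies grasp_offset behind it (grasp_offset is the distance from the TCP to the grasp point, in m); z points along the fingers, y is the line along which they close (so a half turn about z gives the same grasp; the last joint's range is limited). The gripper opens to 85 mm and grips with 20 to 120 N. Pads are 22 mm wide; open, the fingers measure 114 mm over their backs; the gripper's body (76 mm by 85 mm) begins 54 mm behind the grasp point. The pads swing forward as they close: fully open they stand 13 mm farther back than shut.
Start: joints at [0.963, 0.313, 0.046, 1.304, 0, 1.431], TCP at [0.259, 0.513, 0.231] pointing down, gripper open.
Joint ranges: [-2.76, 2.76], [-0.86, 1.69], [-1.03, 1.26], [-2.2, 2.34], [-1.47, 1.5], [-3.14, 3.14]. Speed limits (rad/s): [2.57, 2.57, 3.14, 3.14, 3.14, 3.14].

INTERFACE

Orientations are given as a unit quaternion [w, x, y, z].
In Python, from workcell import * gives the robot as it stands.
- The arm moves only by the tool step_arm, never from a script. Its argument "deltas" is a list of rows, each a list of 7 numbers: the shift along the world's x, y, z in mm, then the turn, a rotation vector about the world's x, y, z in degrees, then the gripper's target within -1 to 1 (fully open at 1, half-way at 0, shut at -1). A call has 1 to 5 rows; each row shifts and turns the commanded pose from where the row before left it; what a row does not reach is not made up. A row lasts 1/10 s, in which the tool goes at most 50 mm and 8.59 degrees, less where a joint would pass 70% of its speed; a pose out of reach is approached as far as the arm can. A call is refused whole if a number of a shift passes 50 or a number of a turn 8.59, either way. A call with a gripper value outside its range is refused whole. The fingers move at their own pace and stop on an object; "newtons" is the grip in N (left out, the last holds). Time passes only in rows, so rows that do not move let the fingers close. It gives the time, the measured TCP pose, the force, the opening and the grip force at its end, in the units of the state.
- get_state(): the state, without advancing time (a new reading comes with each control period).
- read_camera(name): name is "side" or "top"; returns a dict with "image" (420x560x3 uint8, red, green, blue), "z_map" (420x560 float32, m along the optical axis (not along the pixel's ray), 0 where there is no reading), "K" (3x3 intrinsics, pixels), "world_from_camera" (4x4, takes a point from camera to world coordinates). Camera axes: x right, y down, z forward; pixel columns grow to the right and rows downward; lengths in m; the calibration is good to about 2 mm. A picture is of the moment at which its call begins.
- hand_in(): hands the job in; it is judged then, once.
The state is a dict: "clock": time; "joint_pos": joint angles; "qvel": joint speeds; "tau": joint torques, N m; "tcp_pos": TCP position; "orientation": TCP orientation; "wrist_force": force on the tool from outside, world axes, zero at the start; "ft_torque": the same for the moment, N m; "finger_gap": finger opening in m; "grip_force": force on a finger pad.
Only numpy, scipy, OpenCV 4.12 (cv2) and the standard library are available. Lean on these libraries where they do the work, as an engineer would, in place of code of your own. Each camera call takes 0.05 s, during which the arm holds its last target. There are 200 camera calls.

## Working session

There is one attempt and no reset: what is moved stays moved. The work goes in short steps, Python scripts to look and compute and a tool call to move; the robot and the scene stay as the last step left them, time stands still between calls to the robot, and variables do not carry over. Pictures are saved under pics/ and viewed, at most 10 in all, crops included, and the job is handed in when it is done.

Besides the shell and the picture viewer there is one more tool, called after "Request:" as name([rows], argument=value, ...), one row to a line, values as JSON. step_arm: Moves the arm, as the interface text tells. Its arguments: {"type":"object","properties":{"deltas":{"type":"array","items":{"type":"array","items":{"type":"number"}}},"newtons":{"type":"number"}},"required":["deltas"]}

```bash
mkdir -p pics
python3 - <<'E'
from workcell import *
import cv2,numpy as np
s=get_state();print({k:np.round(v,3) for k,v in s.items()})
ims=[]
for n in("top","side"):
    r=read_camera(n);np.savez(f"{n}0.npz",**r);cv2.imwrite(f"pics/{n}0.png",r["image"][...,::-1]);print(n,r["K"],np.round(r["world_from_camera"],3))
E
```

```text
{'clock': np.float64(0.0), 'joint_pos': array([0.963, 0.314, 0.045, 1.304, 0.   , 1.431]), 'qvel': array([-0.001,  0.001, -0.001,  0.001,  0.001, -0.001]), 'tau': array([-0.0000e+00, -4.8063e+01,  2.9853e+01,  1.9000e-02, -0.0000e+00,
       -0.0000e+00]), 'tcp_pos': array([0.259, 0.513, 0.23 ]), 'orientation': array([-0.   ,  0.232,  0.973, -0.001]), 'wrist_force': array([-0.236,  0.735, -0.058]), 'ft_torque': array([-0.036, -0.032,  0.023]), 'grip_force': np.float64(0.0), 'finger_gap': np.float64(0.085)}
top [[514.34662351   0.         284.9564196 ]
 [  0.         514.34662351 213.61540598]
 [  0.           0.           1.        ]] [[-0.022 -0.986  0.167  0.28 ]
 [-1.     0.023  0.006  0.031]
 [-0.009 -0.167 -0.986  1.492]
 [ 0.     0.     0.     1.   ]]
side [[428.09045478   0.         280.72233971]
 [  0.         428.09045478 219.72741465]
 [  0.           0.           1.        ]] [[ 0.795 -0.378  0.474  0.106]
 [-0.606 -0.509  0.611 -0.529]
 [ 0.01  -0.773 -0.634  0.694]
 [ 0.     0.     0.     1.   ]]
```

View pics/top0.png

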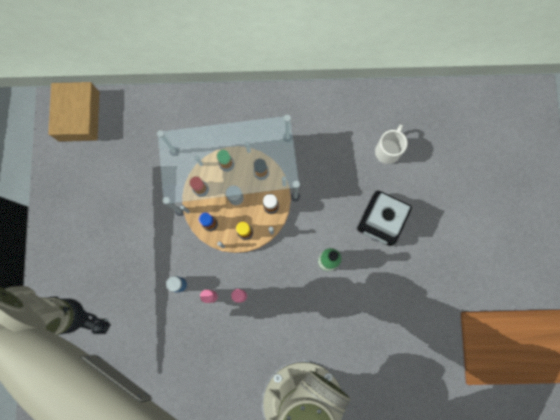

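View pics/side0.png

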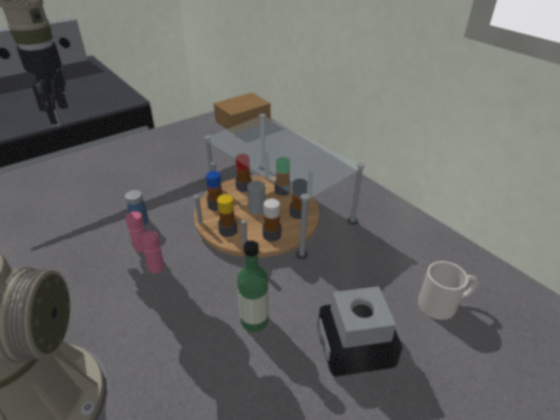

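The top view shows the carousel at about (235,197), with red at (197,184) left-rear under the canopy, blue (206,220), yellow (243,229) and white (270,202). The mill is at (388,215), the oil bottle at (329,258), the salt jar at (176,284), the mug at (391,147) and the pink decoys at (208,296) and (238,296). Next I'll measure with the depth cloud.

```bash
cat > h.py <<'E'
import numpy as np,cv2
def cloud(r):
    K=r["K"];Z=r["z_map"];v,u=np.mgrid[:420,:560]
    P=np.stack([(u-K[0,2])/K[0,0]*Z,(v-K[1,2])/K[1,1]*Z,Z],-1)
    T=r["world_from_camera"];W=P@T[:3,:3].T+T[:3,3];W[Z==0]=np.nan
    return W
def ray(r,u,v,z):
    K=r["K"];T=r["world_from_camera"];d=T[:3,:3]@np.array([(u-K[0,2])/K[0,0],(v-K[1,2])/K[1,1],1]);o=T[:3,3]
    return o+d*(z-o[2])/d[2]
E
python3 - <<'E'
from h import *
r=dict(np.load("top0.npz"));W=cloud(r)
np.set_printoptions(precision=3,suppress=True)
for n,(u,v) in dict(red=(197,184),blue=(206,220),yel=(243,229),wht=(270,202),grn=(224,157),blk=(260,166),hub=(234,195),mill=(378,212),oil=(332,256),salt=(175,284),mug=(388,150),pink1=(208,296),pink2=(238,296),p=(270,230)).items():
    w=W[v-14:v+15,u-14:u+15].reshape(-1,3);zc=np.nanmedian(W[v-2:v+3,u-2:u+3,2])
    m=np.abs(w[:,2]-zc)<.008
    print(n,"zc %.3f"%zc,m.sum(),"mean",w[m].mean(0),"mid",(np.nanmin(w[m],0)+np.nanmax(w[m],0))/2)
for u,v in [(162,134),(287,118),(167,201),(296,184)]: print("post",ray(r,u,v,.166))
c=cv2.resize(r["image"][105:265,150:310],None,fx=3.75,fy=3.75,interpolation=2)
d=cv2.resize(r["image"][180:250,345:425],None,fx=2.5,fy=2.5,interpolation=2)
o=np.zeros((600,800,3),np.uint8);o[:600,:600]=c;o[:175,600:800]=d
cv2.imwrite("pics/c0.png",cv2.convertScaleAbs(o,alpha=1.4)[...,::-1])
E
```

```text
red zc 0.165 830 mean [0.59  0.27  0.166] mid [0.59  0.27  0.166]
blue zc 0.126 138 mean [0.503 0.256 0.124] mid [0.504 0.256 0.125]
yel zc 0.124 137 mean [0.475 0.155 0.125] mid [0.475 0.155 0.124]
wht zc 0.125 136 mean [0.549 0.081 0.124] mid [0.55  0.081 0.123]
grn zc 0.166 832 mean [0.661 0.198 0.166] mid [0.662 0.198 0.166]
blk zc 0.166 836 mean [0.634 0.102 0.166] mid [0.634 0.102 0.166]
hub zc 0.109 48 mean [0.564 0.18  0.105] mid [0.563 0.181 0.106]
mill zc 0.114 446 mean [ 0.51  -0.222  0.114] mid [ 0.512 -0.22   0.114]
oil zc 0.204 85 mean [ 0.39  -0.078  0.205] mid [ 0.39  -0.078  0.204]
salt zc 0.085 175 mean [0.333 0.348 0.084] mid [0.334 0.348 0.085]
mug zc 0.006 333 mean [ 0.715 -0.272  0.004] mid [ 0.718 -0.272  0.006]
pink1 zc 0.096 138 mean [0.297 0.256 0.095] mid [0.297 0.257 0.096]
pink2 zc 0.096 135 mean [0.297 0.173 0.095] mid [0.298 0.173 0.096]
p zc 0.099 4 mean [0.471 0.08  0.098] mid [0.473 0.081 0.099]
post [0.729 0.365 0.166]
post [0.766 0.027 0.166]
post [0.545 0.348 0.166]
post [0.583 0.008 0.166]
```

View pics/c0.png

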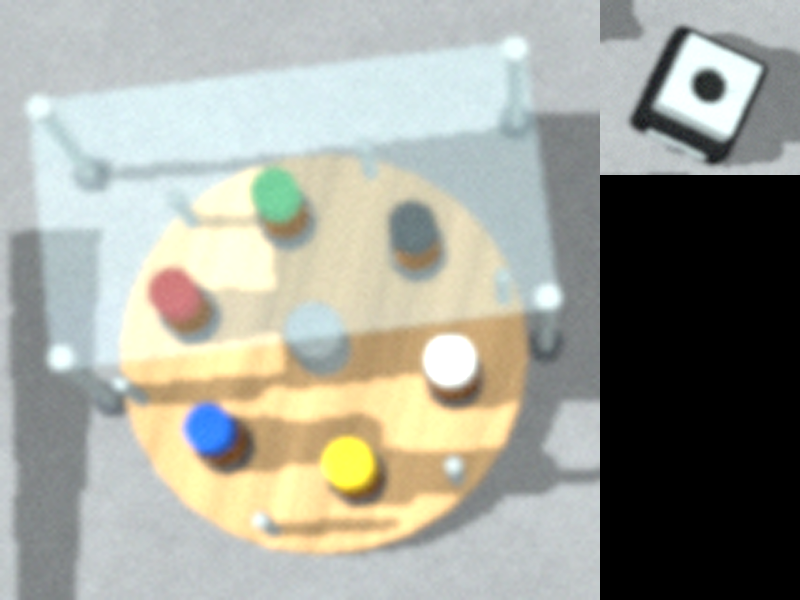

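Run:
```python
from h import *
import workcell
print("go",getattr(workcell,"grasp_offset",None),[n for n in dir(workcell) if n[0]!='_'])
np.set_printoptions(precision=4,suppress=True)
r=dict(np.load("top0.npz"));W=cloud(r)
m=(abs(W[...,2]-.115)<.006)&(abs(W[...,0]-.51)<.09)&(abs(W[...,1]+.23)<.09)
p=W[m][:,:2].astype(np.float32);print("top",cv2.minAreaRect(p),p.mean(0))
g=r["image"].mean(-1)[205:224,379:398];w=np.clip(120-g,0,None)
w[:, :]=w*((np.hypot(*(np.mgrid[:19,:19]-np.array([9,9])[:,None,None])))<7)
v,u=np.mgrid[205:224,379:398];print("hole",(u*w).sum()/w.sum(),(v*w).sum()/w.sum(),ray(r,(u*w).sum()/w.sum(),(v*w).sum()/w.sum(),.115))
s=dict(np.load("side0.npz"));V=cloud(s)
m=(abs(V[...,2]-.115)<.006)&(abs(V[...,0]-.51)<.09)&(abs(V[...,1]+.23)<.09)
p=V[m][:,:2].astype(np.float32);print("side top",cv2.minAreaRect(p),p.mean(0))
for n,(u,v) in dict(blue=(214,176),yel=(226,200),wht=(271,205),red=(243,158)).items():
    w=V[v-14:v+15,u-14:u+15].reshape(-1,3);m=abs(w[:,2]-.125)<.005;print(n,m.sum(),w[m].mean(0))
```

```text
go 0.0187 ['MotionError', 'get_state', 'grasp_offset', 'hand_in', 'read_camera']
top ((0.5075206756591797, -0.2413809448480606), (0.08520600199699402, 0.08703747391700745), 62.60188674926758) [ 0.5066 -0.2407]
hole 387.97313323572473 213.94502196193267 [ 0.5054 -0.2402  0.115 ]
side top ((0.5083257555961609, -0.24242693185806274), (0.08772243559360504, 0.08589914441108704), 62.415802001953125) [ 0.5058 -0.2454]
blue 112 [0.5034 0.2519 0.1247]
yel 144 [0.4757 0.1517 0.1244]
wht 143 [0.549  0.0764 0.1245]
red 1 [0.5893 0.2824 0.1202]
```

Request:
step_arm([
  [25,-42,0,0,0,5,-0.3],
  [25,-42,0,0,0,5,-0.3],
  [25,-42,0,0,0,5,-0.3],
  [25,-42,0,0,0,5,-0.3],
  [25,-42,0,0,0,5,-0.3],
])

```text
clock: 0.6
tcp_pos: [0.3847, 0.3015, 0.231]
orientation: [-0.0, 0.014, 1.0, -0.0]
wrist_force: [0.8, 0.2, 0.4]
finger_gap: 0.0298
grip_force: 0.0
```

Request:
step_arm([
  [25,-42,0,0,0,4,-0.3],
  [28,-42,0,0,0,4,-0.3],
  [0,0,0,0,0,0,-0.3],
  [0,0,0,0,0,0,-0.3],
])

```text
clock: 1.0
tcp_pos: [0.4374, 0.2184, 0.2309]
orientation: [-0.001, -0.052, 0.999, 0.0]
wrist_force: [-0.4, 0.1, -0.1]
finger_gap: 0.0299
grip_force: 0.0
```

Request:
step_arm([
  [0,0,-45,0,0,0,-0.3],
  [0,0,-45,0,0,0,-0.3],
  [0,0,-20,0,0,0,-0.3],
  [0,0,-20,0,0,0,-0.3],
  [0,0,-30,0,0,0,-0.3],
])

```text
clock: 1.5
tcp_pos: [0.4367, 0.2215, 0.0712]
orientation: [0.001, -0.055, 0.998, 0.0]
wrist_force: [0.4, -0.1, 0.0]
finger_gap: 0.0303
grip_force: 0.0
```

Run:
```python
from workcell import *
import cv2
r=read_camera("side");cv2.imwrite("pics/s1.png",cv2.resize(r["image"][110:290,130:370],None,fx=3,fy=3,interpolation=2)[...,::-1])
```

```text
(no output)
```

View pics/s1.png

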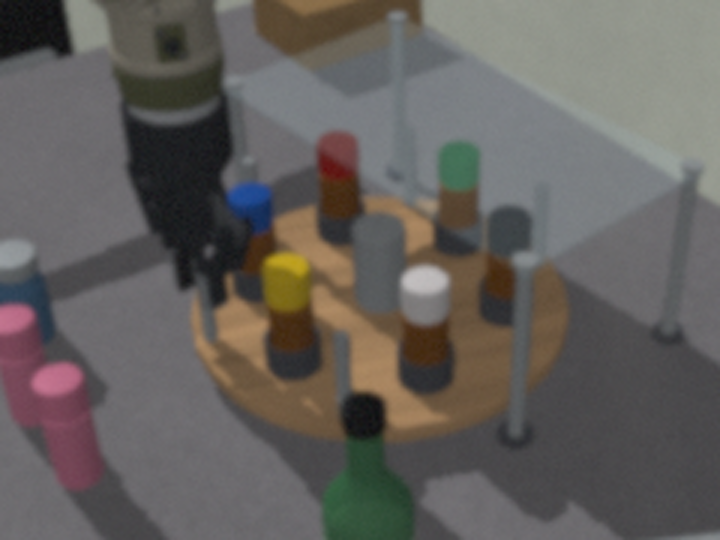

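The view shows the fingers straddling the near-left post, around crop (205,270), with nothing touching. I'll push along the arc.

Request:
step_arm([
  [-3,-12.5,0,0,0,0,-0.3],
  [-2,-12.5,0,0,0,0,-0.3],
  [-1,-12.5,0,0,0,0,-0.3],
  [0.5,-12.5,0,0,0,0,-0.3],
  [1.5,-12.5,0,0,0,0,-0.3],
])

```text
clock: 2.05
tcp_pos: [0.4336, 0.1559, 0.0723]
orientation: [0.001, -0.054, 0.999, 0.0]
wrist_force: [-0.6, 0.6, 0.5]
finger_gap: 0.0295
grip_force: 0.5
```

Request:
step_arm([
  [2.5,-12.5,0,0,0,3,-0.3],
  [3.5,-12,0,0,0,3,-0.3],
  [4.5,-12,0,0,0,3,-0.3],
  [5.5,-11.5,0,0,0,4,-0.3],
  [7,-10.5,0,0,0,4,-0.3],
])

```text
clock: 2.55
tcp_pos: [0.4566, 0.097, 0.0719]
orientation: [0.0, -0.202, 0.979, -0.0]
wrist_force: [-0.9, 1.2, 0.4]
finger_gap: 0.0299
grip_force: 0.6
```

Request:
step_arm([
  [7.5,-10,0,0,0,4,-0.3],
  [8.5,-9.5,0,0,0,4,-0.3],
  [5,-5,0,0,0,0,-0.3],
  [2,-2,0,0,0,0,-0.3],
  [0,0,0,0,0,0,-0.3],
])

```text
clock: 3.05
tcp_pos: [0.4795, 0.0715, 0.0715]
orientation: [0.0, -0.268, 0.963, -0.0]
wrist_force: [0.1, -0.1, -0.4]
finger_gap: 0.0296
grip_force: 0.0
```

Run:
```python
from workcell import *
import cv2,numpy as np
r=read_camera("side");np.savez("side2.npz",**r);cv2.imwrite("pics/s2.png",cv2.resize(r["image"][110:290,130:370],None,fx=3,fy=3,interpolation=2)[...,::-1])
```

```text
(no output)
```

View pics/s2.png

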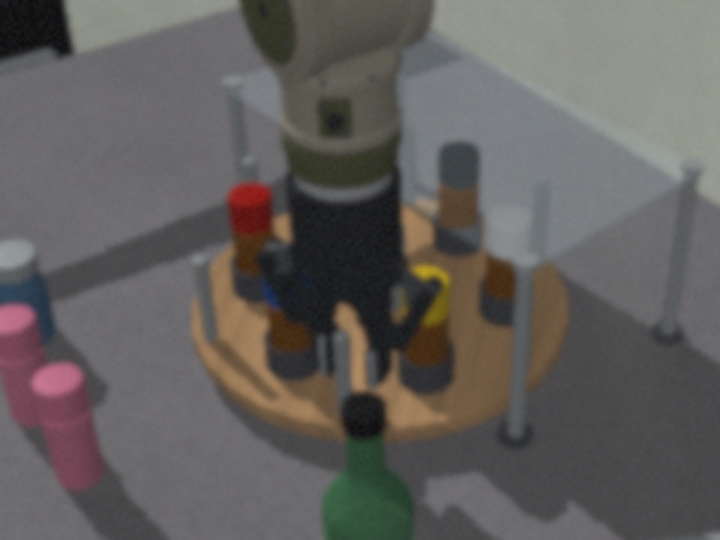

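The deck turned about 60°: red now stands where blue was (crop 250,210) and the post is still between the fingers. I'll lift, go back to the next post and repeat.

Request:
step_arm([
  [0,0,45,0,0,0,-0.3],
  [0,0,45,0,0,0,-0.3],
  [-9,30,20,0,0,-5,-0.3],
  [-11,40,0,0,0,-6,-0.3],
  [-11,40,0,0,0,-7,-0.3],
])

```text
clock: 3.6
tcp_pos: [0.4482, 0.1834, 0.1827]
orientation: [0.001, -0.112, 0.994, 0.0]
wrist_force: [1.0, -0.4, -0.6]
finger_gap: 0.0297
grip_force: 0.0
```

Request:
step_arm([
  [-11,39,0,0,0,-7,-0.3],
  [0,0,-20,0,0,0,-0.3],
  [0,0,-30,0,0,0,-0.3],
  [0,0,-30,0,0,0,-0.3],
  [0,0,-30,0,0,0,-0.3],
])

```text
clock: 4.1
tcp_pos: [0.4365, 0.2218, 0.0705]
orientation: [0.0, -0.054, 0.999, 0.0]
wrist_force: [0.1, 0.2, 0.1]
finger_gap: 0.0295
grip_force: 0.0
```

Request:
step_arm([
  [-3,-12.5,0,0,0,0,-0.3],
  [-2,-12.5,0,0,0,0,-0.3],
  [-1,-12.5,0,0,0,0,-0.3],
  [0.5,-12.5,0,0,0,0,-0.3],
  [1.5,-12.5,0,0,0,0,-0.3],
])

```text
clock: 4.6
tcp_pos: [0.4338, 0.1575, 0.0726]
orientation: [0.001, -0.054, 0.999, 0.0]
wrist_force: [-0.9, 1.8, 0.5]
finger_gap: 0.0301
grip_force: 0.7
```

Request:
step_arm([
  [2.5,-12.5,0,0,0,3,-0.3],
  [3.5,-12,0,0,0,3,-0.3],
  [4.5,-12,0,0,0,3,-0.3],
  [5.5,-11.5,0,0,0,4,-0.3],
  [7,-10.5,0,0,0,4,-0.3],
])

```text
clock: 5.1
tcp_pos: [0.4567, 0.0986, 0.0721]
orientation: [0.001, -0.202, 0.979, -0.0]
wrist_force: [-1.9, 0.6, 0.6]
finger_gap: 0.0297
grip_force: 0.6
```

Request:
step_arm([
  [2,-3,0,0,0,4,-0.3],
  [0,0,0,0,0,4,-0.3],
  [0,0,0,0,0,0,-0.9],
  [0,0,0,0,0,0,-0.9],
  [0,0,0,0,0,0,-0.9],
], newtons=20)

```text
clock: 5.6
tcp_pos: [0.4587, 0.0964, 0.0721]
orientation: [0.001, -0.268, 0.963, -0.001]
wrist_force: [-1.2, -2.1, 5.7]
finger_gap: 0.0113
grip_force: 20.9
```

Request:
step_arm([
  [1,-1.5,0,0,0,0,-0.9],
  [0,0,0,0,0,0,-0.9],
  [0,0,0,0,0,0,-0.3],
  [0,0,0,0,0,0,-0.3],
  [0,0,30,0,0,0,-0.3],
])

```text
clock: 6.1
tcp_pos: [0.4558, 0.0956, 0.0983]
orientation: [-0.004, -0.269, 0.963, 0.001]
wrist_force: [-0.4, 0.8, 0.1]
finger_gap: 0.03
grip_force: 0.0
```

Request:
step_arm([
  [0,0,45,0,0,0,-0.3],
  [0,0,45,0,0,0,-0.3],
  [-5,-35,30,0,0,0,1],
  [-5,-35,30,0,0,0,1],
  [0,-35,0,0,0,0,1],
])

```text
clock: 6.6
tcp_pos: [0.4506, -0.0104, 0.2555]
orientation: [0.003, -0.27, 0.963, -0.002]
wrist_force: [1.4, -0.6, 0.1]
finger_gap: 0.072
grip_force: 0.0
```

Run:
```python
from workcell import *
from h import *
np.set_printoptions(precision=4,suppress=True)
print(get_state()["clock"],get_state()["tcp_pos"])
for n in("top","side"):
    r=read_camera(n);np.savez(n+"3.npz",**r)
    W=cloud(r);cv2.imwrite(f"pics/{n}3.png",r["image"][...,::-1])
    I=r["image"].astype(int);R,G,B=I[...,0],I[...,1],I[...,2]
    near=(abs(W[...,2]-.125)<.004)&(np.hypot(W[...,0]-.577,W[...,1]-.18)<.14)
    for c,k in dict(red=(R>G*2)&(R>B*2),blue=(B>R*1.6)&(B>G*1.5),yel=(R>B*2)&(G>B*2)).items():
        m=near&k;w=W[m]
        if m.sum()>3:print(n,c,m.sum(),w.mean(0),(w.min(0)+w.max(0))/2)
    # canopy front edge
    m=(abs(W[...,2]-.166)<.004)&(W[...,0]>.52)&(W[...,0]<.8)&(abs(W[...,1]-.18)<.25)
    print(n,cv2.minAreaRect(W[m][:,:2].astype(np.float32)),m.sum())
```

```text
6.6 [ 0.4506 -0.0104  0.2555]
top red 99 [0.4725 0.1705 0.125 ] [0.4724 0.1699 0.125 ]
top blue 98 [0.5341 0.0857 0.125 ] [0.5333 0.0857 0.125 ]
top ((0.6567918658256531, 0.190686896443367), (0.20193780958652496, 0.3603375554084778), 5.682939529418945) 7900
side red 131 [0.4726 0.1681 0.1247] [0.4731 0.1711 0.1245]
side blue 133 [0.5334 0.0826 0.1246] [0.5339 0.0846 0.1244]
side ((0.6585567593574524, 0.1880895048379898), (0.20386241376399994, 0.36074769496917725), 5.825385093688965) 3658
```

View pics/top3.png

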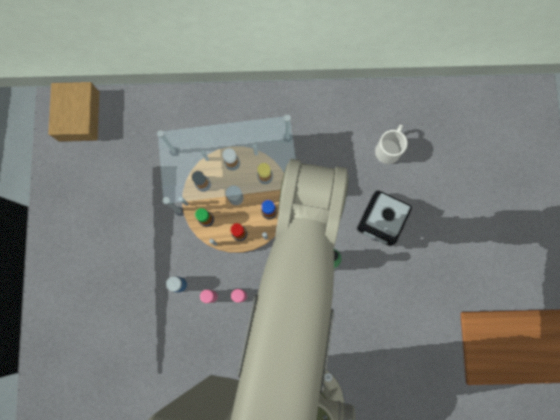

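The top view shows red at (237,231) at the front, with its centre within about 1 mm of the front point. The bottle, salt jar, mug and decoys haven't moved. Next is the grasp.

Request:
step_arm([
  [4,35,0,0,0,-5,1],
  [4,35,0,0,0,-5,1],
  [4,35,0,0,0,-5,1],
  [4,35,0,0,0,-5,1],
  [4,35,0,0,0,-5.5,1],
])

```text
clock: 7.2
tcp_pos: [0.4685, 0.1677, 0.2506]
orientation: [-0.001, -0.048, 0.999, 0.0]
wrist_force: [0.2, 0.9, -0.1]
finger_gap: 0.0852
grip_force: 0.0
```

Request:
step_arm([
  [2,8,-40,0,0,0,1],
  [0,0,-30,0,0,0,1],
  [0,0,0,0,0,0,1],
  [0,0,0,0,0,0,1],
])

```text
clock: 7.6
tcp_pos: [0.4702, 0.174, 0.181]
orientation: [-0.001, -0.05, 0.999, -0.0]
wrist_force: [-0.2, 0.4, 0.7]
finger_gap: 0.0852
grip_force: 0.0
```

Request:
step_arm([
  [2.5,-4,-20,0,0,0,1],
  [0,0,-26,0,0,0,1],
  [0,0,-25,0,0,0,1],
  [0,0,-25,0,0,0,1],
  [0,0,0,0,0,0,1],
])

```text
clock: 8.1
tcp_pos: [0.4725, 0.1691, 0.0844]
orientation: [-0.001, -0.049, 0.999, -0.0]
wrist_force: [-1.4, -0.2, 0.2]
finger_gap: 0.0855
grip_force: 0.0
```

Request:
step_arm([
  [0,0,0,0,0,0,0],
  [0,0,0,0,0,0,-0.5],
  [0,0,0,0,0,0,-0.5],
  [0,0,0,0,0,0,-0.5],
  [0,0,0,0,0,0,-0.5],
], newtons=60)

```text
clock: 8.6
tcp_pos: [0.4748, 0.1699, 0.0871]
orientation: [0.002, -0.05, 0.999, 0.0]
wrist_force: [-0.3, -1.3, 5.6]
finger_gap: 0.0348
grip_force: 59.2
```

Request:
step_arm([
  [0,0,10,0,0,0,-0.5],
  [0,0,20,0,0,0,-0.5],
  [0,0,30,0,0,0,-0.5],
  [0,0,40,0,0,0,-0.5],
  [0,0,40,0,0,0,-0.5],
])

```text
clock: 9.1
tcp_pos: [0.4729, 0.1696, 0.2273]
orientation: [-0.0, -0.05, 0.999, 0.0]
wrist_force: [1.6, 0.2, -0.4]
finger_gap: 0.0347
grip_force: 59.8
```

Request:
step_arm([
  [4,-30,10,0,0,0,-0.5],
  [4,-40,0,0,0,0,-0.5],
  [4,-40,0,0,0,0,-0.5],
  [4,-40,0,0,0,0,-0.5],
  [4,-40,0,0,0,0,-0.5],
])

```text
clock: 9.6
tcp_pos: [0.4934, -0.0217, 0.2364]
orientation: [0.001, -0.05, 0.999, -0.0]
wrist_force: [-0.0, -0.7, -1.0]
finger_gap: 0.0348
grip_force: 59.9
```

Request:
step_arm([
  [4,-40,0,0,0,0,-0.5],
  [4,-40,0,0,0,0,-0.5],
  [4,-40,0,0,0,0,-0.5],
  [2,-41,0,0,0,0,-0.5],
  [0,-30,0,0,0,0,-0.5],
])

```text
clock: 10.1
tcp_pos: [0.5075, -0.2138, 0.2361]
orientation: [0.0, -0.049, 0.999, -0.0]
wrist_force: [0.7, 1.1, -0.1]
finger_gap: 0.0348
grip_force: 60.0
```

Request:
step_arm([
  [0,-15,-10,0,0,0,-0.5],
  [0,-5,-10,0,0,0,-0.5],
  [0,0,0,0,0,0,-0.5],
  [0,0,0,0,0,0,-0.5],
])

```text
clock: 10.5
tcp_pos: [0.507, -0.2298, 0.2148]
orientation: [-0.001, -0.05, 0.999, 0.001]
wrist_force: [0.5, -1.4, -1.3]
finger_gap: 0.0349
grip_force: 60.0
```

Run:
```python
from workcell import *
from h import *
np.set_printoptions(precision=4,suppress=True)
s=get_state();print(s["clock"],s["tcp_pos"],s["orientation"],s["finger_gap"],s["wrist_force"])
o=[]
for n in("top","side"):
    r=read_camera(n);np.savez(n+"4.npz",**r)
    c=r["image"][170:270,330:450] if n=="top" else r["image"][170:400,270:450]
    o.append(cv2.resize(c,(390,500),interpolation=2))
cv2.imwrite("pics/c4.png",np.hstack(o)[...,::-1])
```

```text
10.5 [ 0.507  -0.2298  0.2148] [-0.0007 -0.0503  0.9987  0.0008] 0.03489199014288358 [ 0.4702 -1.4119 -1.2547]
```

View pics/c4.png

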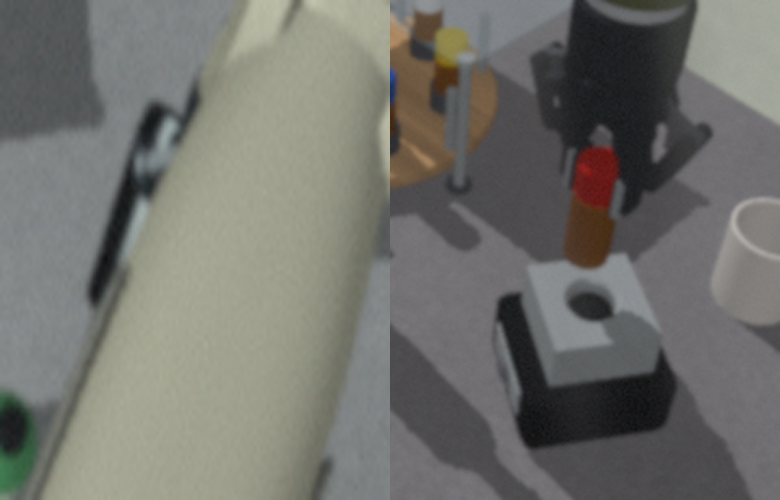

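The side view shows the cartridge hanging upright just behind the collet hole, which is at crop (590,300). I'll shift it over the mouth and lower.

Request:
step_arm([
  [0.5,-6,-10,0,0,0,-0.5],
  [0,-5.7,-10,0,0,0,-0.5],
  [0,0,-10,0,0,0,-0.5],
  [0,0,0,0,0,0,-0.5],
  [0,0,0,0,0,0,-0.5],
])

```text
clock: 11.1
tcp_pos: [0.5076, -0.2428, 0.1846]
orientation: [-0.001, -0.05, 0.999, 0.001]
wrist_force: [0.1, -0.1, -0.3]
finger_gap: 0.0352
grip_force: 60.0
```

Run:
```python
from workcell import *
from h import *
np.set_printoptions(precision=4,suppress=True)
s=get_state();print(s["clock"],s["tcp_pos"],s["orientation"],s["wrist_force"])
r=read_camera("side");np.savez("side5.npz",**r)
cv2.imwrite("pics/c5.png",cv2.resize(r["image"][200:360,310:420],None,fx=3.7,fy=3.7,interpolation=2)[...,::-1])
W=cloud(r);I=r["image"].astype(int)
# amber tube: fit circle to horizontal cross-section points of tube
m=(np.hypot(W[...,0]-.5075,W[...,1]+.2415)<.03)&(W[...,2]>.126)&(W[...,2]<.17)&(I[...,0]>1.5*I[...,2])
p=W[m];from scipy.optimize import least_squares
f=least_squares(lambda c:np.hypot(p[:,0]-c[0],p[:,1]-c[1])-.018,[.51,-.24],loss="soft_l1",f_scale=.001);print("tube",f.x,m.sum())
```

```text
11.1 [ 0.5076 -0.2428  0.1846] [-0.0006 -0.0496  0.9988  0.0005] [ 0.0652 -0.078  -0.2654]
tube [ 0.5079 -0.2412] 314
```

View pics/c5.png

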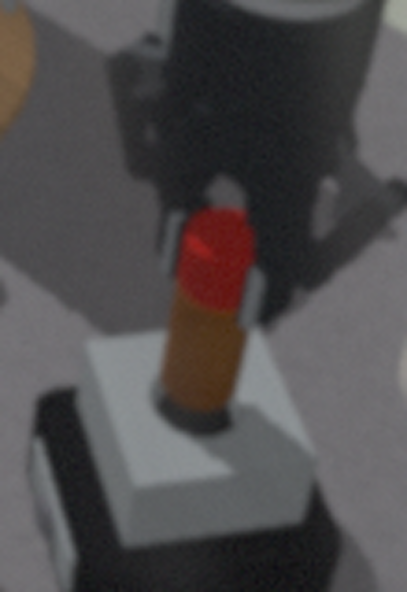

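The cartridge is centred over the hole (tube foot at crop (195,405)), and the side camera agrees with the mill centre to about 1 mm. I'll lower it gently.

Request:
step_arm([
  [0,0,-5,0,0,0,-0.5],
  [0,0,-5,0,0,0,-0.5],
  [0,0,-4,0,0,0,-0.5],
  [0,0,-3,0,0,0,-0.5],
  [0,0,-3,0,0,0,-0.5],
], newtons=80)

```text
clock: 11.65
tcp_pos: [0.508, -0.243, 0.165]
orientation: [-0.0, -0.05, 0.999, 0.0]
wrist_force: [0.1, 0.8, -1.0]
finger_gap: 0.0344
grip_force: 79.5
```

Request:
step_arm([
  [0,0,-2,0,0,0,-0.5],
  [0,0,-2,0,0,0,-0.5],
  [0,0,-2,0,0,0,-0.5],
  [0,0,-2,0,0,0,-0.5],
  [0,0,-2,0,0,0,-0.5],
])

```text
clock: 12.15
tcp_pos: [0.5083, -0.2431, 0.1571]
orientation: [0.001, -0.05, 0.999, -0.0]
wrist_force: [-3.0, 2.6, 9.8]
finger_gap: 0.0346
grip_force: 80.6
```

Request:
step_arm([
  [0,0,-2,0,0,0,-0.5],
  [0,0,-2,0,0,0,-0.5],
  [0,0,-2,0,0,0,-0.5],
  [0,0,-1,0,0,0,-0.5],
  [0,0,-1,0,0,0,-0.5],
])

```text
clock: 12.65
tcp_pos: [0.5083, -0.2431, 0.1492]
orientation: [0.001, -0.05, 0.999, -0.0]
wrist_force: [-3.5, 1.6, 10.0]
finger_gap: 0.0346
grip_force: 80.7
```

Request:
step_arm([
  [0,0,-2,0,0,0,-0.5],
  [0,0,-1,0,0,0,-0.5],
  [0,0,-1,0,0,0,-0.5],
  [0,0,-1,0,0,0,-0.5],
  [0,0,-1,0,0,0,-0.5],
])

```text
clock: 13.15
tcp_pos: [0.5084, -0.2431, 0.1441]
orientation: [0.001, -0.05, 0.999, -0.001]
wrist_force: [-5.0, 3.4, 21.1]
finger_gap: 0.0343
grip_force: 81.8
```

Request:
step_arm([
  [0,0,-1,0,0,0,-0.5],
  [0,0,-1,0,0,0,-0.5],
])

```text
clock: 13.35
tcp_pos: [0.5087, -0.2431, 0.144]
orientation: [0.002, -0.05, 0.999, -0.001]
wrist_force: [-7.9, 5.3, 31.3]
finger_gap: 0.0344
grip_force: 82.9
```

The force rises with no travel at TCP z 0.144, so it has bottomed. I'll ease the load, release and check.

Request:
step_arm([
  [0,0,1.5,0,0,0,-0.5],
  [0,0,0,0,0,0,0.1],
  [0,0,0,0,0,0,0.5],
  [0,0,0,0,0,0,1],
  [0,0,0,0,0,0,1],
])

```text
clock: 13.85
tcp_pos: [0.5079, -0.243, 0.1403]
orientation: [-0.0, -0.05, 0.999, 0.0]
wrist_force: [0.1, -0.4, -0.0]
finger_gap: 0.0849
grip_force: 0.0
```

Request:
step_arm([
  [0,0,10,0,0,0,1],
  [0,0,30,0,0,0,1],
  [0,0,40,0,0,0,1],
  [0,0,40,0,0,0,1],
  [-10,45,0,0,0,0,1],
])

```text
clock: 14.35
tcp_pos: [0.5025, -0.2033, 0.2674]
orientation: [0.006, -0.047, 0.999, -0.004]
wrist_force: [0.1, 0.7, -0.8]
finger_gap: 0.085
grip_force: 0.0
```

Request:
step_arm([
  [-10,45,0,0,0,0,1],
  [-10,45,0,0,0,0,1],
  [-10,45,0,0,0,0,1],
  [0,0,0,0,0,0,1],
])

```text
clock: 14.75
tcp_pos: [0.4663, -0.0587, 0.2619]
orientation: [-0.0, -0.053, 0.999, 0.001]
wrist_force: [0.6, -0.7, 0.7]
finger_gap: 0.0853
grip_force: 0.0
```

Run:
```python
from workcell import *
from h import *
np.set_printoptions(precision=4,suppress=True)
s=get_state();print(s["clock"],s["tcp_pos"],s["wrist_force"],s["finger_gap"])
for n in("top","side"):
    r=read_camera(n);W=cloud(r);I=r["image"].astype(int)
    m=(np.hypot(W[...,0]-.508,W[...,1]+.242)<.03)&(W[...,2]>.14)&(I[...,0]>2*I[...,2])
    z=W[m][:,2]
    if len(z)>5:
        t=m&(W[...,2]>np.percentile(z,98)-.005);print(n,len(z),"top z",np.percentile(z,[50,90,95,98]),W[t].mean(0))
cv2.imwrite("pics/s6.png",r["image"][...,::-1])
```

```text
14.75 [ 0.4663 -0.0587  0.2619] [ 0.6314 -0.6834  0.6772] 0.08534351634859282
top 176 top z [0.1795 0.1837 0.1849 0.1863] [ 0.505  -0.241   0.1834]
side 584 top z [0.1782 0.1826 0.183  0.1834] [ 0.5064 -0.2439  0.1818]
```

View pics/s6.png

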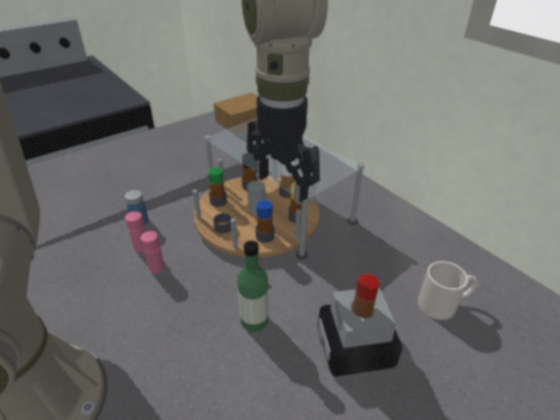

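The side view shows the red cartridge upright in the collet at (367,295). Its top is at about 0.182 m, as expected when bottomed. The empty well is at the front, the other cartridges I can see are still in their wells, and the bystanders haven't moved.

```bash
python3 -c "
from workcell import *
print(hand_in())"
```

```text
the job is handed in; nothing more can be done
None
```

The job is handed in at about 15 s of the 72 s limit: the red cartridge was turned to within about 1 mm of the open front, then pushed into the mill until it bottomed (top at about 182 mm, as specified) and released; the last picture showed the bottle, mug and salt jar unmoved, and the result of the judging was not shown.

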